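Pack a desk kit snugly into its divided transport box

ROBOT

A 6-joint arm with a two-finger parallel gripper is mounted at the origin on the work surface; the furniture and walls round the work are solid. World frame = base frame: x ahead of the robot, y to its left, z up, the work surface at z = 0. Lengths are in m, angles in rad, forces in N, time in s.
With the tool pointing down it reaches from about 0.35 to 0.725 m from the base axis. Payload 4.3 kg.
Tool frame: the origin (TCP) lies on the centre line of the jaws, within the pads' length; the fingertips stand 22 mm ahead of it and the grasp point (between the pads) lies 3 mm ahead of it; z points along the fingers, y is the line along which they close (so a half turn about z gives the same grasp; the last joint's range is limited). The gripper opens to 85 mm and grips with 20 to 120 N. Pads are 22 mm wide; open, the fingers measure 114 mm over their backs; the gripper's body (76 mm by 85 mm) begins 54 mm behind the grasp point. The pads swing forward as they close: fully open they stand 13 mm farther back than shut.
Start: joints at [1.026, 0.377, 0.081, 1.274, 0, 1.46], TCP at [0.242, 0.522, 0.253] pointing down, gripper open.
Joint ranges: [-2.72, 2.72], [-0.84, 1.66], [-1.02, 1.22], [-1.77, 2.12], [-1.37, 1.28], [-3.14, 3.14]. Speed limits (rad/s): [2.57, 2.57, 3.14, 3.14, 3.14, 3.14].

INTERFACE

Orientations are given as [roll, pitch, yaw] about the fixed x, y, z axes, in that order (R = Rz(yaw) Ry(pitch) Rx(roll)).
In Python, from bench import get_obs, grab_frame, camera_info, r gives the robot as it stands. The module is installed in compiled form; this text tells all that it offers.
- The arm moves only by the tool carry_out, never from a script. Its argument "motion" is a list of rows, each a list of 3 entries, a list of its own where there are three numbers: the shift along the tool's x, y, z in mm, then the turn, a rotation vector about the tool's x, y, z in units of 6 degrees (1.0 is 6 degrees), then the finger opening in mm, from 0 to 85.4. In form: [[[dx, dy, dz], [wx, wy, wz], fingers], ...]. A call has 1 to 20 rows; each row shifts and turns the commanded pose from where the row before left it, along the tool's axes as they then stand; what a row does not reach is not made up. A row lasts 1/12 s, in which the tool goes at most 41.7 mm and 7.16 degrees, less where a joint would pass 70% of its speed; a pose out of reach is approached as far as the arm can. A call with a gripper value outside its range is refused whole. The fingers move at their own pace and stop on an object; "squeeze" is the grip in N (left out, the last holds). Time passes only in rows, so rows that do not move let the fingers close. It gives the time, the measured TCP pose, the force, the opening and the grip force at its end, in the units of the state.
- get_obs(): the state, without advancing time (a new reading comes with each control period).
- grab_frame(name): name is "scene" or "top" or "wrist"; returns the picture (400x640x3 uint8, blue, green, red); there is no depth.
- camera_info(name): a dict with "K" (3x3 intrinsics, pixels), "world_from_camera" (4x4, takes a point from camera to world coordinates); the wrist camera has in their place "T_tool_cam" (4x4, takes a point from camera to tool coordinates, whose origin is the TCP and whose axes are the flange's). Camera axes: x right, y up, looking along -z (the intrinsics and any distortion apply to the point x, -y, -z); pixel columns grow to the right and rows downward; lengths in m; the calibration is good to about 2 mm. A picture is of the moment at which its call begins: read the wrist's pose just before it. camera_info takes no time and is no camera call.
- r.finish_job(): hands the job in; it is judged then, once.
The state is a dict: "time_s": time; "q": joint angles; "joint_velocities": joint speeds; "tau": joint torques, N m; "position": TCP position; "eef_rot": TCP orientation; "wrist_force": force on the tool from outside, world axes, zero at the start; "moment": the same for the moment, N m; "grip_width": opening from 0.0 (shut) to 1.0 (fully open); "finger_force": force on a finger pad.
Only numpy, scipy, OpenCV 4.12 (cv2) and the standard library are available. Lean on these libraries where they do the work, as an engineer would, in place of code of your own. Each camera call takes 0.05 s, during which the arm holds its last target. There are 200 camera calls.

TASK

Finish packing the new colleague's desk kit so that nothing rattles on the way: set the stapler down flat beside the mouse in the large compartment of the grey box, push the orange divider along until it holds mouse and stapler snugly against the end of the box, then lay the roll of packing tape flat in the space this frees on the other side of the divider and swing the lid fully shut. Set the things down gently rather than dropping them, and leave the mug and the note pad where they are.

Things in the scene. Friction and masses are not known exactly. Their poses are not given: they have to be found in the camera images.
- kit_box: Grey box on 18 mm feet, fixed, 174 (x) x 232 (y) mm, walls 5 mm. Origin: desk level under its centre; inner floor at z = 23 mm, rim at 84 mm; z up, x to the side with the lid hinge (away from the robot), y to the end wall that mouse and stapler are packed against. Inner faces of the end walls at y = +111 and -111 mm, of the side walls at x = +82 and -82 mm.
- divider (a joint): Position v (m, 0 to 0.10) of the orange divider along the box's +y, held by 2 N of friction. Its upright plate is 6 mm thick, spans the box, and its top is 9 mm below the rim; its centre plane is at y = -59 mm + v in the box frame. It starts at 0 to 0.008, with about 50 mm of empty space behind it to the -y end wall.
- divider_mid (a point): Middle of the divider plate, 50 mm above the desk; axes as the box's.
- lid (a joint): Angle of the lid in rad: 0 shut flat on the rim, 1.75 to 1.9 as found (standing open, leaning back). Stiff hinge along the +x top edge of the box: the lid stays where it is left; moving it takes 2 to 3 N at its free edge.
- lid_edge (a point): Middle of the lid plate's free edge (grey plate 5 mm thick, 236 mm wide, 174 mm from hinge to free edge; a dark finger tab 50 mm wide sticks out 13 mm farther). x points from the free edge to the hinge, z out of the lid's outer face.
- lid_hinge (a point): Middle of the lid's hinge axis: box frame x = +87 mm, y = 0, z = 84 mm.
- mouse: Dark grey computer mouse, 112 (x) x 58 (y) x 38 mm high, already lying in the box near the +y end wall. Origin: centre of its underside, z up.
- stapler: Blue and black stapler, 145 (x) x 36 (y) x 48 mm high: base 36 mm wide and 8 mm high; arm above it 30 mm wide from z = 30 to 48 mm, 16 mm wide from 21 to 30. It does not open. Origin: centre of its underside, z up. 0.26 kg. On the desk right of the scanner.
- packing_tape: Roll of brown packing tape lying flat, 110 mm across and 48 mm high, with a round hole 66 mm across (so the ring is 22 mm thick). Origin: centre of its underside on the roll's axis, z up. Mass 0.2 kg. Lies on the desk right of the scanner.
- mug: White mug, 91 mm high, about 82 mm across with a handle; bystander. Origin at its underside.
- note_pad: Yellow block of sticky notes, 76 x 76 x 25 mm; bystander. Origin: centre of its underside.
- scanner_on_stand: Black barcode scanner on a bent stand, fixed, between the box and the things on the right: an obstacle 278 mm high, about 205 x 118 mm in plan. Origin: centre of its underside.
Things that resemble listed ones, but are neither listed nor needed, are in the scene too. Leave any turquoise look-alike of the mouse alone.

How it is judged:
On the way, in this order (a step that is already met when the one before it is completed fails the run):
1. the stapler lies flat on the floor of the large compartment beside the mouse, let go (x of mouse in the frame of kit_box between -0.04 and 0.04 m and y of mouse in the frame of kit_box between -0.04 and 0.1 m and z of each of mouse, stapler in the frame of kit_box below 0.03 m and angle between each of mouse, stapler's own z axis and vertical below 0.12 rad and x of stapler in the frame of kit_box between -0.03 and 0.03 m and y of stapler in the frame of kit_box between -0.04 and 0.1 m and contact force between the fingers and stapler below 0.3 N and linear speed of stapler below 0.03 m/s), for 0.2 s.
2. the divider has been pushed along until mouse and stapler are held snugly against the end wall (less than about 7 mm of play in all), both still flat (x of mouse in the frame of kit_box between -0.04 and 0.04 m and y of mouse in the frame of kit_box between -0.04 and 0.1 m and z of each of mouse, stapler in the frame of kit_box below 0.03 m and angle between each of mouse, stapler's own z axis and vertical below 0.12 rad and x of stapler in the frame of kit_box between -0.03 and 0.03 m and y of stapler in the frame of kit_box between -0.04 and 0.1 m and value of joint divider above 0.066 m), for 0.2 s.
3. the roll of tape lies flat on the floor of the box on the other side of the divider, let go (all of step 2 and x of packing_tape in the frame of kit_box between -0.035 and 0.035 m and y of packing_tape in the frame of kit_box between -0.07 and -0.02 m and z of packing_tape in the frame of kit_box below 0.03 m and angle between packing_tape's own z axis and vertical below 0.12 rad and contact force between the fingers and packing_tape below 0.3 N and linear speed of packing_tape below 0.03 m/s), for 0.2 s.
At the end, for the whole second after the job is handed in: Mouse and stapler lie flat on the box floor between the +y end wall and the divider, with less than about 7 mm of play (divider joint above 0.066); the tape roll lies flat on the floor on the other side of the divider; the lid is shut (below 0.04 rad); everything at rest (all of step 2 and x of packing_tape in the frame of kit_box between -0.035 and 0.035 m and y of packing_tape in the frame of kit_box between -0.07 and -0.02 m and z of packing_tape in the frame of kit_box below 0.03 m and angle between packing_tape's own z axis and vertical below 0.12 rad and value of joint lid below 0.04 rad and linear speed of each of mouse, stapler, packing_tape below 0.03 m/s); the robot touches nothing.
It fails at once if a bystander (mug or note pad) is moved by more than 25 mm (distance of any of mug, note_pad from where it was at the start of the episode above 0.025 m).
It fails at once if the stapler or the tape roll is dropped into the box (reaches its floor faster than 0.8 m/s, a fall of over 30 mm) ((linear speed of stapler above 0.8 m/s and z of stapler in the frame of kit_box below 0.053 m and x of stapler in the frame of kit_box between -0.085 and 0.085 m and y of stapler in the frame of kit_box between -0.115 and 0.115 m) or (linear speed of packing_tape above 0.8 m/s and z of packing_tape in the frame of kit_box below 0.053 m and x of packing_tape in the frame of kit_box between -0.085 and 0.085 m and y of packing_tape in the frame of kit_box between -0.115 and 0.115 m)).
It also fails if it takes over 72 s, if anything falls off the work surface, if the arm or the gripper's body presses on something with over 40 N, if the wrist force passes 120 N, or if a joint passes its speed limit or range.

## Working session

There is one attempt and no reset: what is moved stays moved. The work goes in short steps, Python scripts to look and compute and a tool call to move; the robot and the scene stay as the last step left them, time stands still between calls to the robot, and variables do not carry over. Pictures are saved under pics/ and viewed, at most 10 in all, crops included, and the job is handed in when it is done.

Besides the shell and the picture viewer there is one more tool, called after "Call:" by a JSON object that holds its "fn" and its "kwargs", one argument or row to a line. carry_out: Moves the arm, as the interface text tells. Its arguments: {"type":"object","properties":{"motion":{"type":"array","items":{"type":"array"}},"squeeze":{"type":"number"}},"required":["motion"]}

```bash
mkdir -p pics
cat > h.py <<'E'
import numpy as np, cv2
from bench import get_obs, grab_frame, camera_info, r
from scipy.spatial.transform import Rotation as R
def ray(ci,uv,T=None):
    K=np.array(ci['K']); T=np.array(ci['world_from_camera']) if T is None else T
    d=ci.get('dist', ci.get('distortion'))
    p=cv2.undistortPoints(np.array([[uv]],float),K,None if d is None else np.array(d,float))[0,0]
    return T[:3,3], T[:3,:3]@np.array([p[0],-p[1],-1.])
def onz(ci,uv,z,T=None):
    o,d=ray(ci,uv,T); return o+d*(z-o[2])/d[2]
def pix(ci,P,T=None):
    T=np.array(ci['world_from_camera']) if T is None else T
    c=T[:3,:3].T@(np.array(P,float)-T[:3,3]); c=np.array([c[0],-c[1],-c[2]])
    d=ci.get('dist', ci.get('distortion'))
    return cv2.projectPoints(c[None],np.zeros(3),np.zeros(3),np.array(ci['K']),None if d is None else np.array(d,float))[0][0,0]
def tcp():
    o=get_obs(); T=np.eye(4); T[:3,:3]=R.from_euler('xyz',o['eef_rot']).as_matrix(); T[:3,3]=o['position']; return T
E
python3 - <<'E'
from h import *
o=get_obs(); print(o)
for n in ('scene','top','wrist'): print(n,camera_info(n))
for n in ('scene','top'): cv2.imwrite(f'pics/{n}0.png',grab_frame(n))
E
```

```text
{'time_s': 0.0, 'q': array([1.02570084e+00, 3.78067913e-01, 7.96384740e-02, 1.27444203e+00,
       7.38563174e-06, 1.46049835e+00]), 'joint_velocities': array([-0.00089179,  0.000853  ,  0.00125506, -0.00218657, -0.00153417,
       -0.00026183]), 'tau': array([-2.55315543e-03, -4.63605952e+01,  2.69874716e+01,  2.08249677e-02,
       -2.10586286e-04, -1.88329864e-06]), 'position': array([0.24187149, 0.52096665, 0.25236297]), 'eef_rot': array([-3.13953094e+00, -2.35760652e-04,  2.70679490e+00]), 'wrist_force': array([-0.0353228 ,  0.74929221,  0.28763403]), 'moment': array([ 0.03330645,  0.01101577, -0.02480272]), 'finger_force': 0.0, 'grip_width': 1.0015071024730025}
scene {'K': array([[445.00566018,   0.        , 320.88575894],
       [  0.        , 445.00566018, 192.6541698 ],
       [  0.        ,   0.        ,   1.        ]]), 'world_from_camera': array([[ 0.85549396,  0.34776024, -0.38365726, -0.01120341],
       [-0.51773931,  0.56198263, -0.64507482, -0.66582243],
       [-0.00872266,  0.75049206,  0.6608219 ,  0.84433099],
       [ 0.        ,  0.        ,  0.        ,  1.   
[... 264 characters left out ...]
[-0.99980673,  0.01584806,  0.01163397,  0.07844515],
       [ 0.01269232,  0.06840482,  0.99757691,  1.02383193],
       [ 0.        ,  0.        ,  0.        ,  1.        ]])}
wrist {'K': array([[349.49357232,   0.        , 316.18049263],
       [  0.        , 349.49357232, 199.8901045 ],
       [  0.        ,   0.        ,   1.        ]]), 'T_tool_cam': array([[-4.86800262e-04,  9.47044811e-01,  3.21101057e-01,
         8.22818953e-02],
       [ 9.99999863e-01,  3.98602403e-04,  3.40409523e-04,
        -7.24845663e-04],
       [ 1.94391419e-04,  3.21101179e-01, -9.47044875e-01,
        -1.19402802e-01],
       [ 0.00000000e+00,  0.00000000e+00,  0.00000000e+00,
         1.00000000e+00]])}
```

View pics/scene0.png

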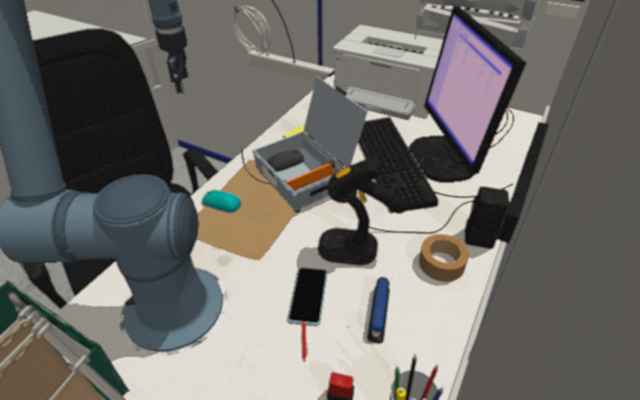

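View pics/top0.png

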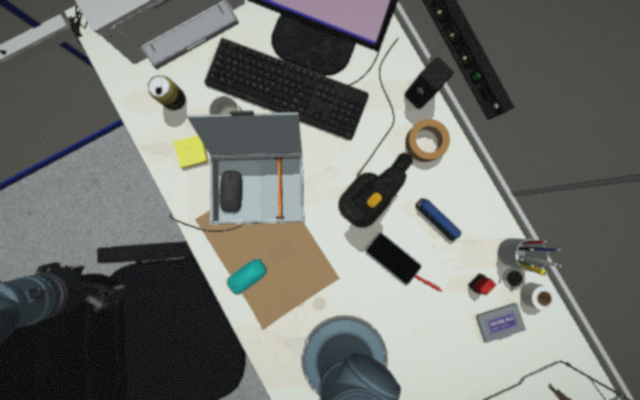

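The top view shows the box at about (256,170), with the mouse at (231,190) and the divider at (280,187). The scanner is at (375,190).

- **Stapler candidates:** the blue/black bar at (438,220) fits the description. The black phone (393,258), the red item (482,285) and the grey box (500,322) don't.
- **Tape candidates:** only the brown ring at (428,140); the can at (160,90) doesn't fit.
- **Mouse:** the dark one in the box. The turquoise look-alike is at (246,276).
- **Bystanders:** the note pad is at (190,151) and the mug is behind the lid at (225,105).

Next I measure and check in one crop.

Run:
```python
from h import *
im=grab_frame('top'); ci=camera_info('top')
a=cv2.resize(im[95:235,180:315],None,fx=3,fy=3,interpolation=cv2.INTER_CUBIC)
b=cv2.resize(im[115:255,335:470],None,fx=3,fy=3,interpolation=cv2.INTER_CUBIC)
cv2.imwrite('pics/crop.png',np.hstack([a[:,:400],b[:,:400]]))
hsv=cv2.cvtColor(im,cv2.COLOR_BGR2HSV)
def blobs(lo,hi,roi,name,z,amin=30):
    m=cv2.inRange(hsv,lo,hi); k=np.zeros_like(m); x0,y0,x1,y1=roi;k[y0:y1,x0:x1]=m[y0:y1,x0:x1]
    for c in cv2.findContours(k,cv2.RETR_EXTERNAL,cv2.CHAIN_APPROX_NONE)[0]:
        if cv2.contourArea(c)<amin: continue
        rc=cv2.minAreaRect(c); B=cv2.boxPoints(rc)
        W=[onz(ci,p,z)[:2].round(4) for p in B]
        print(name,cv2.contourArea(c),rc,onz(ci,rc[0],z).round(4),[w.tolist() for w in W])
blobs((100,90,30),(130,255,255),(400,180,480,260),'stapler',.045)
blobs((8,80,60),(22,255,255),(400,110,460,170),'tape',.048)
blobs((5,120,100),(20,255,255),(260,150,300,225),'div',.075)
blobs((0,0,0),(180,255,75),(215,165,248,215),'mouse',.05)
# box walls: print gray profiles
print(im[190,200:222].tolist(), im[190,290:312].tolist()); print(im[205:230,262].tolist())
```

```text
stapler 450.0 ((439.25006103515625, 218.75003051757812), (49.497474670410156, 10.60660171508789), 45.0) [ 0.378  -0.2445  0.045 ] [[0.4135, -0.1884], [0.4336, -0.2083], [0.3427, -0.3004], [0.3228, -0.2804]]
tape 1314.0 ((427.5, 139.5), (41.0, 41.0), 90.0) [ 0.5886 -0.2135  0.048 ] [[0.6432, -0.1586], [0.6452, -0.2689], [0.5343, -0.2679], [0.5325, -0.1586]]
div 101.0 ((279.630615234375, 187.98497009277344), (58.03116989135742, 2.642108201980591), 88.63607025146484) [0.4502 0.1748 0.075 ] [[0.5248, 0.1816], [0.5251, 0.1749], [0.3763, 0.168], [0.376, 0.1747]]
mouse 736.5 ((230.5, 191.0), (40.0, 21.0), 90.0) [0.4423 0.3056 0.05  ] [[0.4945, 0.3348], [0.4955, 0.2798], [0.3904, 0.2767], [0.3895, 0.3313]]
mouse 64.0 ((216.0, 189.5), (49.0, 2.0), 90.0) [0.4456 0.3436 0.05  ] [[0.5102, 0.3485], [0.5103, 0.3432], [0.3816, 0.3388], [0.3815, 0.344]]
[[202, 214, 214], [206, 217, 215], [204, 217, 216], [207, 217, 217], [203, 214, 215], [205, 214, 214], [202, 213, 213], [203, 215, 215], [202, 214, 214], [194, 204, 201], [174, 179, 171], [166, 165, 155], [134, 135, 125], [96, 96, 88], [75, 75, 69], 
[... 194 characters left out ...]
2, 170], [185, 184, 170], [185, 182, 169], [183, 181, 167], [173, 172, 160], [162, 158, 148], [155, 155, 143], [144, 143, 135], [154, 159, 157], [186, 196, 196], [202, 214, 214], [204, 216, 216], [204, 216, 215], [204, 216, 217], [205, 216, 215], [202, 214, 215], [205, 216, 215]]
[[183, 181, 169], [180, 180, 167], [181, 181, 168], [184, 181, 169], [183, 180, 168], [181, 180, 170], [182, 179, 167], [181, 180, 167], [181, 179, 166], [181, 180, 167], [184, 182, 168], [180, 178, 167], [181, 179, 166], [186, 185, 173], [185, 182, 171], [177, 177, 165], [165, 163, 153], [137, 139, 134], [113, 123, 132], [97, 126, 143], [97, 130, 154], [98, 131, 155], [95, 132, 154], [94, 130, 155], [98, 133, 156]]
```

View pics/crop.png

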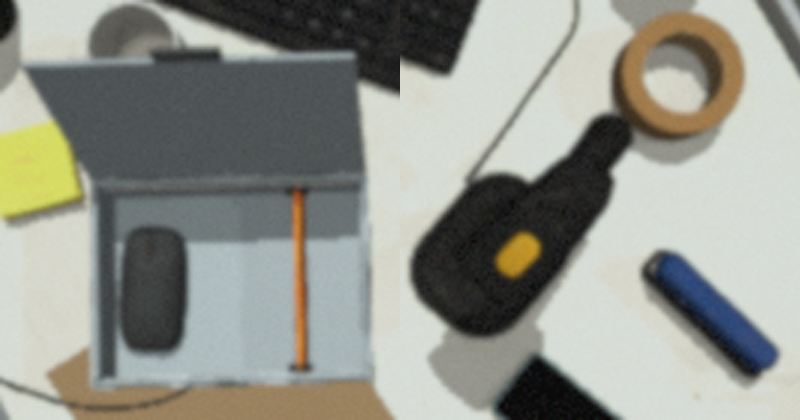

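The crop confirms it: the blue stapler with black base is at crop (710,315) and the tape ring at (682,75). In the box the mouse is at (153,290) and the divider at (299,280). First I look at the box from the wrist on the way past.

```bash
cat >> h.py <<'E'
def go(x,y,z,yaw):
    """delta in tool axes (mm) at current attitude, and wz turn in units of 6 deg"""
    T=tcp(); d=T[:3,:3].T@(np.array([x,y,z])-T[:3,3])*1000
    Rt=R.from_euler('xyz',[np.pi,0,np.radians(yaw)])
    print('tcp',T[:3,3].round(4),np.degrees(get_obs()['eef_rot']).round(2),'shift',d.round(1),'turn',(np.degrees((R.from_matrix(T[:3,:3]).inv()*Rt).as_rotvec())/6).round(2))
E
python3 -c "
from h import *
go(.42,.25,.36,182)"
```

```text
tcp [0.242  0.5211 0.2526] [-1.7991e+02 -1.0000e-02  1.5509e+02] shift [-275.7 -171.1 -107.2] turn [-0.01 -0.01 -4.49]
```

Call:
{"fn": "carry_out", "kwargs": {
  "motion": [
    [[0,0,-25],[0,0,-1],85],
    [[0,0,-25],[0,0,-1],85],
    [[0,0,-30],[0,0,-1],85],
    [[0,0,-27],[0,0,-1],85],
    [[-30,-7,0],[0,0,-0.5],85],
    [[-30,-7,0],[0,0,0],85],
    [[-30,-7,0],[0,0,0],85],
    [[-30,-7,0],[0,0,0],85],
    [[-30,-7,0],[0,0,0],85],
    [[-30,-7,0],[0,0,0],85],
    [[-30,-7,0],[0,0,0],85],
    [[0,0,0],[0,0,0],85],
    [[0,0,0],[0,0,0],85]
  ]
}}

```text
time_s: 1.23
position: [0.4551, 0.4779, 0.3586]
eef_rot: [-3.14, -0.002, -3.108]
wrist_force: [-0.6, 0.5, -0.9]
grip_width: 0.995
finger_force: 0.0
```

Run:
```python
from h import *
T=tcp(); print(T[:3,3], np.degrees(get_obs()['eef_rot']))
im=grab_frame('wrist'); cv2.imwrite('pics/w1.png',im)
np.save('T1.npy',T)
```

```text
[0.45506514 0.47788997 0.35863484] [-1.79933507e+02 -1.03960613e-01 -1.78072249e+02]
```

View pics/w1.png

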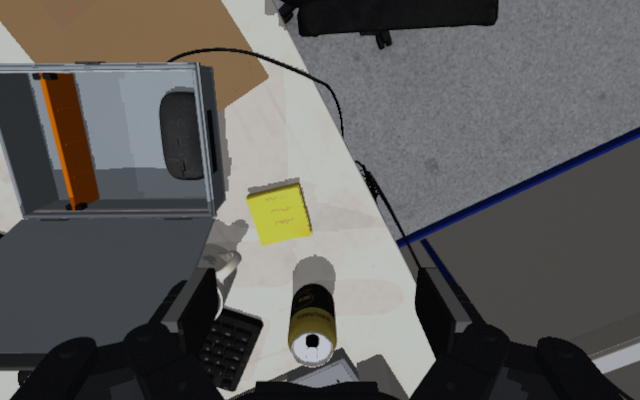

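I had turned before translating, so the arm ended up +y of the target; nothing was touched. The box, divider (70,140) and mouse (182,135) are visible at the left edge. I'll recentre.

Call:
{"fn": "carry_out", "kwargs": {
  "motion": [
    [[5,-30,0],[0,0,0],85],
    [[5,-30,0],[0,0,0],85],
    [[5,-30,0],[0,0,0],85],
    [[5,-30,0],[0,0,0],85],
    [[5,-30,0],[0,0,0],85],
    [[5,-30,0],[0,0,0],85],
    [[5,-30,0],[0,0,0],85],
    [[0,-20,0],[0,0,0],85],
    [[0,0,0],[0,0,0],85],
    [[0,0,0],[0,0,0],85]
  ]
}}

```text
time_s: 2.12
position: [0.4257, 0.2475, 0.361]
eef_rot: [3.141, 0.001, -3.105]
wrist_force: [0.1, 0.5, -0.5]
grip_width: 0.993
finger_force: 0.0
```

Run:
```python
from h import *
T=tcp(); print(T[:3,3], np.degrees(get_obs()['eef_rot']))
im=grab_frame('wrist'); cv2.imwrite('pics/w2.png',im)
np.save('T2.npy',T)
```

```text
[0.42574669 0.24746858 0.36098764] [ 1.79940078e+02  4.72215602e-02 -1.77924622e+02]
```

View pics/w2.png

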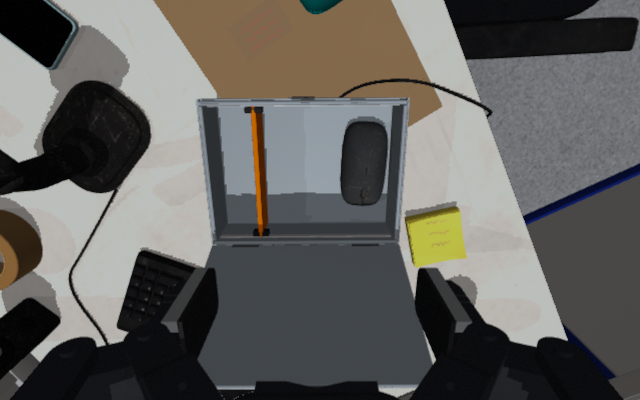

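The view is clear: near rim corners at (198,100) and (409,98), the divider top running from (251,110) to (258,234), and the mouse centred near (364,162).

Run:
```python
from h import *
im=cv2.imread('pics/w2.png'); ci=camera_info('wrist'); T=np.load('T2.npy')@np.array(ci['T_tool_cam'])
print([k for k in ci])
g=cv2.cvtColor(im,cv2.COLOR_BGR2GRAY).astype(int)
for n,p in dict(nr=(198,99.5),nl=(409,98),fr=(216,243),fl=(401,241)).items(): print(n,onz(ci,p,.084,T).round(4))
hsv=cv2.cvtColor(im,cv2.COLOR_BGR2HSV)
m=cv2.inRange(hsv,(5,150,130),(20,255,255))
ys=np.arange(120,226,5); L=[];Rr=[]
for y in ys:
    xs=np.where(m[y,235:285]>0)[0]+235; L.append(xs.min()); Rr.append(xs.max())
for nm,E in (('L',L),('R',Rr)):
    P=np.array([onz(ci,(x,y),.075,T)[:2] for x,y in zip(E,ys)]); k=np.polyfit(P[:,0],P[:,1],1); print(nm,'slope deg',np.degrees(np.arctan(k[0])),'y at x=.45',np.polyval(k,.45), P[0],P[-1])
m=cv2.inRange(g[100:215,325:395].astype(np.uint8),0,62); 
c=max(cv2.findContours(m,0,1)[0],key=cv2.contourArea)+[325,100]; rc=cv2.minAreaRect(c);print(rc,onz(ci,rc[0],.042,T),[onz(ci,p,.042,T)[:2].round(4).tolist() for p in cv2.boxPoints(rc)])
print(g[94:112,300].tolist()); print(g[150,190:230].tolist()); print(g[150,385:420].tolist())
```

```text
['K', 'T_tool_cam']
nr [0.3667 0.1157 0.084 ]
nl [0.3569 0.3456 0.084 ]
fr [0.539  0.1256 0.084 ]
fl [0.5281 0.3564 0.084 ]
L slope deg 2.4533105038039733 y at x=.45 0.1746533118376556 [0.38749328 0.17245861] [0.51655251 0.1782273 ]
R slope deg 2.368586945327265 y at x=.45 0.17893851764647778 [0.38737177 0.17586527] [0.51646366 0.18073613]
((363.18017578125, 162.97715759277344), (44.67190170288086, 84.71273803710938), 4.085616588592529) [0.43998499 0.30748937 0.042     ] [[0.4962, 0.2782], [0.386, 0.2795], [0.3879, 0.3346], [0.4986, 0.3379]]
[109, 110, 74, 57, 69, 93, 88, 108, 130, 143, 130, 159, 160, 145, 145, 146, 145, 146]
[183, 183, 184, 184, 184, 184, 184, 185, 184, 184, 182, 168, 132, 131, 136, 134, 103, 52, 47, 46, 47, 46, 47, 47, 47, 46, 46, 46, 45, 47, 54, 101, 143, 143, 143, 143, 143, 144, 143, 143]
[32, 29, 81, 136, 123, 42, 45, 51, 51, 51, 49, 51, 51, 52, 52, 86, 133, 145, 138, 129, 148, 169, 184, 182, 181, 181, 181, 182, 183, 183, 183, 182, 182, 183, 183]
```

Call:
{"fn": "carry_out", "kwargs": {
  "motion": [
    [[4,-20,-10],[0,0,0],85],
    [[4,-35,0],[0,0,0],85],
    [[4,-35,0],[0,0,0],85],
    [[4,-35,0],[0,0,0],85],
    [[5,-35,0],[0,0,0],85],
    [[5,-35,0],[0,0,0],85],
    [[5,-35,0],[0,0,0],85],
    [[5,-35,0],[0,0,0],85],
    [[5,-35,0],[0,0,0],85],
    [[5,-35,0],[0,0,0],85],
    [[5,-35,0],[0,0,0],85],
    [[4,-35,0],[0,0,0],85],
    [[4,-35,0],[0,0,0],85],
    [[4,-35,0],[0,0,0],85],
    [[0,-13,0],[0,0,-1],85],
    [[0,0,0],[0,0,-1.1],85],
    [[0,0,0],[0,0,-1.1],85],
    [[0,0,10],[0,0,-1.1],85],
    [[0,0,20],[0,0,-1.1],85],
    [[0,0,30],[0,0,-1.1],85]
  ]
}}

```text
time_s: 3.83
position: [0.3842, -0.2427, 0.3117]
eef_rot: [-3.136, 0.001, -2.417]
wrist_force: [1.0, 0.3, 0.0]
grip_width: 0.999
finger_force: 0.0
```

Call:
{"fn": "carry_out", "kwargs": {
  "motion": [
    [[0,0,30],[0,0,-0.6],85],
    [[0,0,0],[0,0,0],85],
    [[0,0,0],[0,0,0],85]
  ]
}}

```text
time_s: 4.08
position: [0.3813, -0.2406, 0.2791]
eef_rot: [3.137, 0.0, -2.361]
wrist_force: [0.5, -0.2, 0.6]
grip_width: 0.994
finger_force: 0.0
```

Run:
```python
from h import *
T=tcp(); print(T[:3,3], np.degrees(get_obs()['eef_rot']))
im=grab_frame('wrist'); cv2.imwrite('pics/w3.png',im)
np.save('T3.npy',T)
```

```text
[ 0.38131897 -0.24062499  0.27910558] [ 1.79735279e+02  1.45021290e-03 -1.35297487e+02]
```

View pics/w3.png

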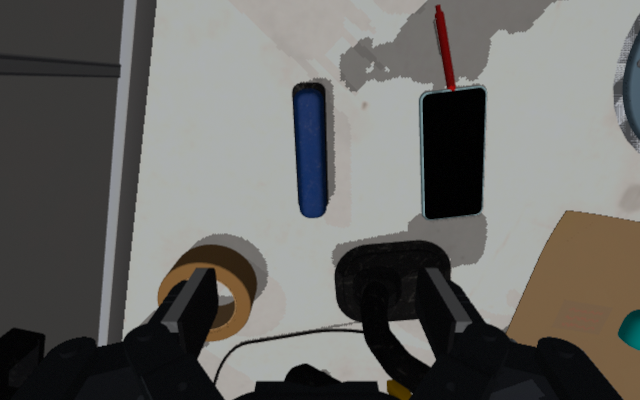

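The stapler (blue, black ends) runs from (309,83) to (313,217). The tape is lower left at (207,292), and the scanner base is at (393,280).

Run:
```python
from h import *
im=cv2.imread('pics/w3.png'); ci=camera_info('wrist'); T=np.load('T3.npy')@np.array(ci['T_tool_cam'])
hsv=cv2.cvtColor(im,cv2.COLOR_BGR2HSV)
m=cv2.inRange(hsv,(100,100,30),(130,255,255)); m[:,:270]=0;m[:,350:]=0;m[240:]=0
c=max(cv2.findContours(m,0,1)[0],key=cv2.contourArea); rc=cv2.minAreaRect(c)
B=cv2.boxPoints(rc);W=np.array([onz(ci,p,.045,T)[:2] for p in B]);print(rc,W.round(4),W.mean(0))
e=W[np.argsort([np.linalg.norm(W[i]-W[0]) for i in range(4)])]; d=e[2]-e[0]; print('axis deg',np.degrees(np.arctan2(d[1],d[0])),np.linalg.norm(d),np.linalg.norm(e[1]-e[0]))
for p in ((309,83),(313,217.5)): print(onz(ci,p,.045,T).round(4))
m=cv2.inRange(hsv,(8,80,60),(22,255,255)); m[:,280:]=0; m[:230]=0
c=max(cv2.findContours(m,0,1)[0],key=cv2.contourArea)[:,0]; 
# left/top outer edge points at tape top
for p in (c[c[:,0].argmin()],c[c[:,1].argmin()],c[c[:,0].argmax()],c[c[:,1].argmax()]): print(p,onz(ci,p,.048,T).round(4))
g=cv2.cvtColor(im,cv2.COLOR_BGR2GRAY); print(g[74:100,310].tolist(), g[205:230,313].tolist(), g[150,285:340].tolist())
```

```text
((310.63690185546875, 152.46463012695312), (129.13421630859375, 29.84286880493164), 86.8201675415039) [[ 0.3429 -0.3106]
 [ 0.3217 -0.2913]
 [ 0.4104 -0.1916]
 [ 0.4345 -0.2133]] [ 0.37737442 -0.25170624]
axis deg 46.74889492968005 0.13362357481821935 0.028754736916271905
[ 0.3277 -0.3028  0.045 ]
[ 0.4238 -0.2029  0.045 ]
[158 292] [ 0.6154 -0.2668  0.048 ]
[191 262] [ 0.5576 -0.2638  0.048 ]
[250 310] [ 0.5593 -0.1744  0.048 ]
[206 341] [ 0.6308 -0.1832  0.048 ]
[161, 161, 161, 161, 165, 146, 116, 106, 71, 21, 11, 9, 13, 12, 16, 17, 18, 20, 22, 31, 43, 46, 48, 49, 49, 48] [50, 46, 46, 45, 45, 46, 47, 45, 44, 43, 43, 40, 52, 142, 172, 172, 172, 172, 172, 172, 172, 172, 173, 172, 173] [173, 173, 173, 173, 173, 173, 173, 173, 173, 152, 75, 19, 20, 24, 29, 37, 43, 45, 46, 50, 50, 47, 46, 45, 47, 47, 46, 46, 44, 44, 45, 44, 44, 41, 37, 31, 21, 15, 14, 14, 8, 36, 77, 100, 99, 99, 99, 100, 111, 143, 166, 167, 167, 167, 165]
```

Run:
```python
from h import *
go(.3765,-.249,.15,-133.7)
im=grab_frame('scene'); ci=camera_info('scene'); hsv=cv2.cvtColor(im,cv2.COLOR_BGR2HSV)
m=cv2.inRange(hsv,(100,90,30),(130,255,255)); m[:,:360]=0;m[:,400:]=0;m[:260]=0;m[350:]=0
c=max(cv2.findContours(m,0,1)[0],key=cv2.contourArea); rc=cv2.minAreaRect(c); print(rc,onz(ci,rc[0],.040,None))
m=cv2.inRange(hsv,(8,80,60),(22,255,255)); m[:,:410]=0;m[:,475:]=0;m[:225]=0;m[290:]=0
c=max(cv2.findContours(m,0,1)[0],key=cv2.contourArea); rc=cv2.minAreaRect(c); print(rc,cv2.boundingRect(c),onz(ci,rc[0],.030,None))
```

```text
tcp [ 0.3824 -0.2419  0.2811] [ 1.7999e+02  2.0000e-02 -1.3531e+02] shift [  9.3  -0.9 131.1] turn [ 0.    0.   -0.27]
((379.8959655761719, 304.1763000488281), (13.533090591430664, 52.99193572998047), 8.746162414550781) [ 0.37669309 -0.25367149  0.04      ]
((442.8000183105469, 257.1000061035156), (47.11793518066406, 45.2205696105957), 18.43494987487793) (420, 235, 49, 46) [ 0.58766913 -0.22078461  0.03      ]
```

Call:
{"fn": "carry_out", "kwargs": {
  "motion": [
    [[6,-1.5,20],[0,0,-0.27],85],
    [[6,-1.5,30],[0,0,0],85],
    [[0,0,30],[0,0,0],85],
    [[0,0,30],[0,0,0],85],
    [[0,0,30],[0,0,0],85],
    [[0,0,30],[0,0,0],85],
    [[0,0,20],[0,0,0],85],
    [[0,0,20],[0,0,0],85],
    [[0,0,15],[0,0,0],85],
    [[0,0,10],[0,0,0],85],
    [[0,0,8],[0,0,0],85],
    [[0,0,0],[0,0,0],85],
    [[0,0,0],[0,0,0],10],
    [[0,0,0],[0,0,0],10],
    [[0,0,0],[0,0,0],10],
    [[0,0,0],[0,0,0],10],
    [[0,0,0],[0,0,0],10],
    [[0,0,0],[0,0,0],10]
  ],
  "squeeze": 50
}}

```text
time_s: 5.68
position: [0.3759, -0.2534, 0.0381]
eef_rot: [-3.14, 0.0, -2.333]
wrist_force: [-0.9, 0.9, 5.4]
grip_width: 0.326
finger_force: 48.9
```

Call:
{"fn": "carry_out", "kwargs": {
  "motion": [
    [[0,0,-10],[0,0,0],10],
    [[0,0,-20],[0,0,0],10],
    [[0,0,-30],[0,0,0],10],
    [[0,0,-35],[0,0,0],10],
    [[0,0,-35],[0,0,0],10],
    [[0,0,-35],[0,0,0],10],
    [[0,0,-35],[0,0,0],10],
    [[0,0,-35],[0,0,0],10],
    [[0,0,-35],[0,0,0.9],10],
    [[0,0,-30],[0,0,0.9],10],
    [[0,0,-30],[0,0,1.1],10],
    [[0,0,-20],[0,0,1.1],10],
    [[0,0,0],[0,0,1.1],10],
    [[0,0,0],[0,0,1.1],10],
    [[0,0,0],[0,0,1.1],10],
    [[0,0,0],[0,0,0],10]
  ]
}}

```text
time_s: 7.02
position: [0.3751, -0.2529, 0.387]
eef_rot: [3.141, -0.001, -3.1]
wrist_force: [-0.0, -0.0, -3.5]
grip_width: 0.328
finger_force: 49.9
```

```bash
python3 -c "
from h import *
go(.4483,.2278,.38,182.43); o=get_obs(); print(o['grip_width'],o['finger_force'])"
```

```text
tcp [ 0.3751 -0.2529  0.387 ] [ 1.7995e+02 -4.0000e-02 -1.7760e+02] shift [-93.2 477.2   7.3] turn [ 0.01 -0.01 -0.01]
0.3281172018420842 49.92883075028658
```

Call:
{"fn": "carry_out", "kwargs": {
  "motion": [
    [[-3,15,0],[0,0,0],10],
    [[-5,25,0],[0,0,0],10],
    [[-7,35,0],[0,0,0],10],
    [[-7,35,0],[0,0,0],10],
    [[-7,35,0],[0,0,0],10],
    [[-7,35,0],[0,0,0],10],
    [[-7,35,0],[0,0,0],10],
    [[-7,35,0],[0,0,0],10],
    [[-7,35,0],[0,0,0],10],
    [[-7,35,0],[0,0,0],10],
    [[-7,35,0],[0,0,0],10],
    [[-7,35,0],[0,0,0],10],
    [[-6,35,0],[0,0,0],10],
    [[-6,32,20],[0,0,0],10],
    [[-4,20,30],[0,0,0],10],
    [[-1,0,30],[0,0,0],10],
    [[0,0,30],[0,0,0],10],
    [[0,0,30],[0,0,0],10],
    [[0,0,30],[0,0,0],10],
    [[0,0,0],[0,0,0],10]
  ]
}}

```text
time_s: 8.68
position: [0.4443, 0.2259, 0.2105]
eef_rot: [-3.138, -0.013, -3.095]
wrist_force: [-1.1, -0.3, -2.8]
grip_width: 0.321
finger_force: 50.2
```

Run:
```python
from h import *
go(.4483,.2278,.066,182.43)
T=tcp(); im=grab_frame('wrist'); cv2.imwrite('pics/w4.png',im); np.save('T4.npy',T)
```

```text
tcp [0.4443 0.2259 0.2105] [-179.77   -0.75 -177.32] shift [ -6.    2.3 144.4] turn [-0.04 -0.13  0.04]
```

View pics/w4.png

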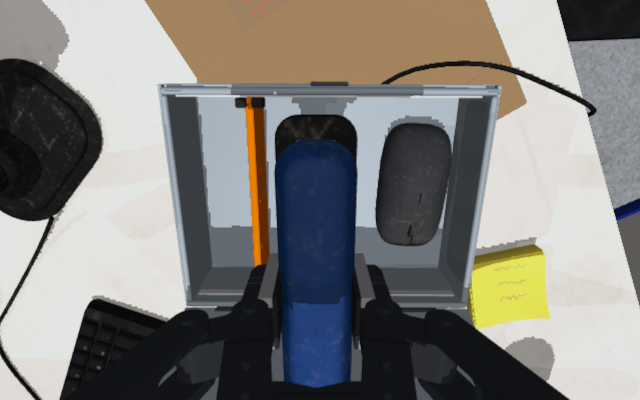

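Run:
```python
from h import *
ci=camera_info('wrist'); T=np.load('T4.npy'); C=T@np.array(ci['T_tool_cam'])
for dz in (0.01,.03):
  P=onz(ci,(316,114),T[2,3]+dz-.038+0.0,C); print((np.linalg.inv(T)@[*P,1])[:3].round(4))
for p in ((161,88),(498,88)): print(onz(ci,p,.084,C).round(4))
go(.4483,.2278,.066,182.43)
```

```text
[ 0.0699 -0.0009  0.0289]
[ 0.0716 -0.0009  0.0089]
[0.3691 0.1162 0.084 ]
[0.3586 0.3427 0.084 ]
tcp [0.4459 0.2264 0.2139] [-179.85   -0.52 -177.36] shift [ -3.8   1.7 147.8] turn [-0.03 -0.09  0.03]
```

Call:
{"fn": "carry_out", "kwargs": {
  "motion": [
    [[0,0,20],[0,0,0],10],
    [[0,0,25],[0,0,0],10],
    [[0,0,25],[0,0,0],10],
    [[0,0,25],[0,0,0],10],
    [[0,0,20],[0,0,0],10],
    [[0,0,15],[0,0,0],10],
    [[0,0,10],[0,0,0],10],
    [[0,0,5],[0,0,0],10],
    [[0,0,0],[0,0,0],10],
    [[0,0,0],[0,0,0],10]
  ]
}}

```text
time_s: 9.57
position: [0.4506, 0.228, 0.0736]
eef_rot: [3.141, 0.002, -3.097]
wrist_force: [0.9, -0.3, -2.5]
grip_width: 0.325
finger_force: 50.2
```

```bash
python3 -c "
from h import *
go(.4483,.2278,.061,182.43); print(get_obs()['wrist_force'])"
```

```text
tcp [0.4506 0.228  0.0736] [ 1.7996e+02  1.1000e-01 -1.7747e+02] shift [ 2.4 -0.1 12.6] turn [0.01 0.02 0.02]
[ 0.89418084 -0.30018212 -2.47863809]
```

Now lower the last 12 mm gently, ease the jaws to about 44 mm, then lift out.

Call:
{"fn": "carry_out", "kwargs": {
  "motion": [
    [[2,0,4],[0,0,0],10],
    [[0,0,3],[0,0,0],10],
    [[0,0,2],[0,0,0],10],
    [[0,0,2],[0,0,0],10],
    [[0,0,1],[0,0,0],10],
    [[0,0,0],[0,0,0],10],
    [[0,0,0],[0,0,0],10]
  ]
}}

```text
time_s: 10.15
position: [0.4475, 0.2276, 0.0612]
eef_rot: [3.141, 0.0, -3.098]
wrist_force: [-3.3, -1.0, 4.9]
grip_width: 0.327
finger_force: 50.9
```

Call:
{"fn": "carry_out", "kwargs": {
  "motion": [
    [[0,0,0],[0,0,0],35],
    [[0,0,0],[0,0,0],42],
    [[0,0,0],[0,0,0],46],
    [[0,0,0],[0,0,0],46],
    [[0,0,0],[0,0,0],46],
    [[0,0,-10],[0,0,0],46],
    [[0,0,-20],[0,0,0],46],
    [[0,0,-30],[0,0,0],46],
    [[0,0,-30],[0,0,0],30],
    [[0,0,-25],[0,0,0],10],
    [[0,0,-15],[0,0,0],0],
    [[0,0,0],[0,0,0],0],
    [[0,0,0],[0,0,0],0]
  ]
}}

```text
time_s: 11.23
position: [0.4483, 0.2278, 0.1915]
eef_rot: [3.141, 0.003, -3.098]
wrist_force: [-1.3, 0.1, 0.2]
grip_width: 0.0
finger_force: 0.0
```

Run:
```python
from h import *
T=tcp(); im=grab_frame('wrist'); cv2.imwrite('pics/w5.png',im); np.save('T5.npy',T)
# push start: box frame (0,-85): 
go(.4485+.085*.0424,.235-.085,.19,182.43)
```

```text
tcp [0.4474 0.2275 0.1902] [ 1.7999e+02  1.0000e-02 -1.7749e+02] shift [ -1.3 -77.6   0.2] turn [0.   0.   0.01]
```

View pics/w5.png

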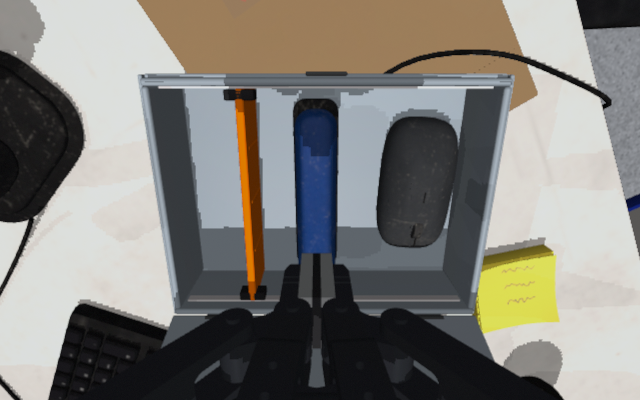

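The stapler lies flat between the divider (247,190) and mouse (418,180). I'll turn a quarter so the narrow finger side faces the divider.

Call:
{"fn": "carry_out", "kwargs": {
  "motion": [
    [[0,-26,-10],[0,0,0],0],
    [[0,-26,0],[0,0,0],0],
    [[-1,-26,0],[0,0,0],0],
    [[0,0,0],[0,0,1],0],
    [[0,0,0],[0,0,1],0],
    [[0,0,0],[0,0,1],0],
    [[0,0,0],[0,0,1],0],
    [[0,0,0],[0,0,1],0],
    [[0,0,0],[0,0,1],0],
    [[0,0,0],[0,0,1],0],
    [[0,0,0],[0,0,1],0],
    [[0,0,0],[0,0,1],0],
    [[0,0,0],[0,0,1],0],
    [[0,0,0],[0,0,1],0],
    [[0,0,0],[0,0,1],0],
    [[0,0,0],[0,0,1],0],
    [[0,0,0],[0,0,1],0],
    [[0,0,0],[0,0,1],0],
    [[0,0,0],[0,0,0],0],
    [[0,0,0],[0,0,0],0]
  ]
}}

```text
time_s: 12.95
position: [0.4509, 0.1494, 0.1989]
eef_rot: [-3.139, 0.0, 1.617]
wrist_force: [0.1, 0.8, -0.7]
grip_width: -0.001
finger_force: 0.0
```

Run:
```python
from h import *
go(.4485+.085*.0424,.235-.085,.065,92.43)
```

```text
tcp [0.4509 0.1494 0.1989] [-1.7984e+02  2.0000e-02  9.2660e+01] shift [  0.6   1.6 133.9] turn [-0.03  0.    0.04]
```

Call:
{"fn": "carry_out", "kwargs": {
  "motion": [
    [[0,0,25],[0,0,0],0],
    [[0,0,25],[0,0,0],0],
    [[0,0,25],[0,0,0],0],
    [[0,0,25],[0,0,0],0],
    [[0,0,20],[0,0,0],0],
    [[0,0,14],[0,0,0],0],
    [[0,0,0],[0,0,0],0],
    [[4,0,0],[0,0,0],0],
    [[4,0,0],[0,0,0],0],
    [[5,0,0],[0,0,0],0],
    [[5,0,0],[0,0,0],0],
    [[5,0,0],[0,0,0],0],
    [[5,0,0],[0,0,0],0],
    [[5,0,0],[0,0,0],0],
    [[5,0,0],[0,0,0],0],
    [[0,0,0],[0,0,0],0]
  ]
}}

```text
time_s: 14.28
position: [0.4504, 0.1888, 0.0665]
eef_rot: [3.141, -0.001, 1.616]
wrist_force: [-0.7, -0.6, 0.2]
grip_width: 0.001
finger_force: 0.0
```

Call:
{"fn": "carry_out", "kwargs": {
  "motion": [
    [[5,0,0],[0,0,0],0],
    [[5,0,0],[0,0,0],0],
    [[5,0,0],[0,0,0],0],
    [[5,0,0],[0,0,0],0],
    [[4,0,0],[0,0,0],0],
    [[3,0,0],[0,0,0],0],
    [[0,0,0],[0,0,0],0],
    [[0,0,0],[0,0,0],0]
  ]
}}

```text
time_s: 14.95
position: [0.4489, 0.2154, 0.0662]
eef_rot: [-3.141, -0.002, 1.615]
wrist_force: [-0.4, -1.1, -0.9]
grip_width: -0.003
finger_force: 0.0
```

Call:
{"fn": "carry_out", "kwargs": {
  "motion": [
    [[4,0,0],[0,0,0],0],
    [[4,0,0],[0,0,0],0],
    [[3,0,0],[0,0,0],0],
    [[2,0,0],[0,0,0],0],
    [[1,0,0],[0,0,0],0],
    [[0,0,0],[0,0,0],0],
    [[0,0,0],[0,0,0],0]
  ]
}}

```text
time_s: 15.53
position: [0.4482, 0.2287, 0.0662]
eef_rot: [-3.141, -0.0, 1.615]
wrist_force: [-0.5, -2.2, -0.7]
grip_width: -0.004
finger_force: 1.2
```

Call:
{"fn": "carry_out", "kwargs": {
  "motion": [
    [[1,0,0],[0,0,0],0],
    [[1,0,0],[0,0,0],0],
    [[1,0,0],[0,0,0],0],
    [[0,0,0],[0,0,0],0],
    [[0,0,0],[0,0,0],0]
  ]
}}

```text
time_s: 15.95
position: [0.4481, 0.2316, 0.0662]
eef_rot: [-3.141, -0.0, 1.615]
wrist_force: [-0.4, -3.3, 0.2]
grip_width: -0.004
finger_force: 1.6
```

Call:
{"fn": "carry_out", "kwargs": {
  "motion": [
    [[1,0,0],[0,0,0],0],
    [[1,0,0],[0,0,0],0],
    [[0,0,0],[0,0,0],0],
    [[0,0,0],[0,0,0],0]
  ]
}}

```text
time_s: 16.28
position: [0.448, 0.2337, 0.0662]
eef_rot: [-3.141, -0.0, 1.615]
wrist_force: [0.0, -3.2, -1.0]
grip_width: 0.002
finger_force: 1.5
```

Call:
{"fn": "carry_out", "kwargs": {
  "motion": [
    [[1,0,0],[0,0,0],0],
    [[1,0,0],[0,0,0],0],
    [[0,0,0],[0,0,0],0],
    [[0,0,0],[0,0,0],0]
  ]
}}

```text
time_s: 16.62
position: [0.448, 0.2342, 0.0662]
eef_rot: [-3.141, 0.003, 1.614]
wrist_force: [-0.2, -8.9, 1.5]
grip_width: -0.0
finger_force: 4.0
```

Call:
{"fn": "carry_out", "kwargs": {
  "motion": [
    [[-6,0,0],[0,0,0],0],
    [[-10,0,0],[0,0,0],0],
    [[-12,0,-10],[0,0,0],0],
    [[-6,0,-30],[0,0,0],0],
    [[0,0,-35],[0,0,0],0],
    [[0,0,-35],[0,0,0],0],
    [[0,0,-35],[0,0,-1],0],
    [[0,0,-35],[0,0,-1],0],
    [[0,0,-35],[0,0,-1],20],
    [[0,0,-35],[0,0,-1],40],
    [[0,0,-30],[0,0,-1],50],
    [[0,0,-20],[0,0,-1],50],
    [[0,0,0],[0,0,-1],50],
    [[0,0,0],[0,0,-1],50],
    [[0,0,0],[0,0,-1],50],
    [[0,0,0],[0,0,-1],50],
    [[0,0,0],[0,0,-1],50],
    [[0,0,0],[0,0,-1],50],
    [[0,0,0],[0,0,-1],50],
    [[0,0,0],[0,0,-1],50]
  ]
}}

```text
time_s: 18.28
position: [0.4496, 0.201, 0.3673]
eef_rot: [3.14, 0.001, 3.085]
wrist_force: [0.9, -0.4, 0.2]
grip_width: 0.584
finger_force: 0.0
```

Call:
{"fn": "carry_out", "kwargs": {
  "motion": [
    [[0,0,0],[0,0,-1],50],
    [[0,0,0],[0,0,0],50],
    [[0,0,0],[0,0,0],50]
  ]
}}

```text
time_s: 18.53
position: [0.4496, 0.2011, 0.3671]
eef_rot: [3.141, 0.001, -3.101]
wrist_force: [0.3, -0.5, 0.5]
grip_width: 0.589
finger_force: 0.0
```

Run:
```python
from h import *
T=tcp(); im=grab_frame('wrist'); cv2.imwrite('pics/w6.png',im); np.save('T6.npy',T)
ci=camera_info('wrist'); C=T@np.array(ci['T_tool_cam'])
hsv=cv2.cvtColor(im,cv2.COLOR_BGR2HSV); m=cv2.inRange(hsv,(5,150,130),(20,255,255)); m[300:]=0
n,l,s,c=cv2.connectedComponentsWithStats(m); i=1+s[1:,4].argmax(); ys,xs=np.where(l==i); print(s[i])
bc=np.array([.4485,.235]); Rb=np.array([[.9991,.0424],[-.0424,.9991]])
for y in np.arange(ys.min()+8,ys.max()-8,12):
    r=xs[ys==y]; print(y,r.min(),r.max(),*[(Rb@(onz(ci,(q,y),.075,C)[:2]-bc)).round(4) for q in (r.min(),r.max())])
# tape: grasp
c=np.array([.590,-.220]); g=c+.044*np.array([-.7071,.7071]); print('grasp',g); go(g[0],g[1],.38,225)
```

```text
[351  86   9 128 652]
94 355 359 [-0.0691  0.0093] [-0.0691  0.0138]
106 354 359 [-0.056   0.0086] [-0.056   0.0143]
118 354 358 [-0.0426  0.0091] [-0.0426  0.0137]
130 354 358 [-0.029   0.0095] [-0.029   0.0142]
142 353 358 [-0.015   0.0088] [-0.015   0.0147]
154 353 357 [-0.0007  0.0092] [-0.0007  0.014 ]
166 352 357 [0.0139 0.0085] [0.0139 0.0145]
178 352 356 [0.0288 0.009 ] [0.0288 0.0138]
190 352 356 [0.0441 0.0094] [0.0441 0.0144]
202 351 355 [0.0598 0.0087] [0.0598 0.0136]
grasp [ 0.5588876 -0.1888876]
tcp [0.4497 0.2012 0.3669] [ 1.7996e+02  5.0000e-02 -1.7766e+02] shift [ -93.2 -394.2  -13.3] turn [ 0.    0.01 -7.11]
```

View pics/w6.png

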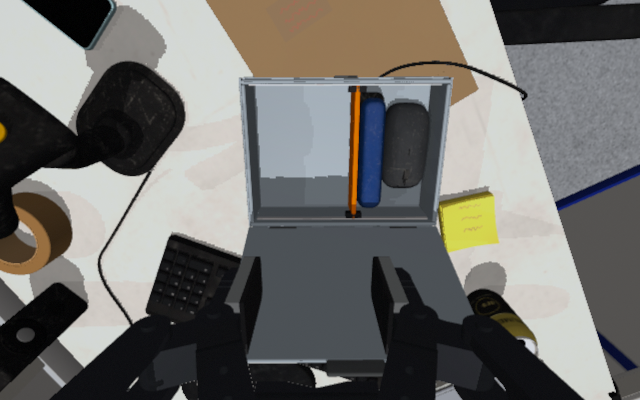

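The tape compartment is clear: the divider top is at (355,150), about y = +11.5 mm (v ≈ 0.071), and stapler and mouse are snug. The scanner head reaches towards the tape, so before picking the grasp side I locate it and the wall.

Run:
```python
from h import *
top=camera_info('top'); w=camera_info('wrist'); sc=camera_info('scene')
C6=np.load('T6.npy')@np.array(w['T_tool_cam'])
def tri(a,b):
    A=np.zeros((3,3));B=np.zeros(3)
    for o,d in (a,b):
        d=d/np.linalg.norm(d);M=np.eye(3)-np.outer(d,d);A+=M;B+=M@o
    p=np.linalg.solve(A,B); return p.round(3)
print('tip',tri(ray(top,(406,155)),ray(w,(10,236),C6)), 'top-scene mark',tri(ray(top,(374,200)),ray(sc,(343,172))))
print('mark',tri(ray(top,(374,200)),ray(w,(1,131),C6)))
print('wall base on desk', [onz(top,p,0).round(3) for p in ((430,60),(470,120),(510,185))])
a=cv2.imread('pics/top0.png')[90:240,320:520]; b=cv2.imread('pics/scene0.png')[130:280,300:500]
cv2.imwrite('pics/sc.png',cv2.resize(np.hstack([a,b]),None,fx=2,fy=2,interpolation=cv2.INTER_CUBIC))
```

```text
tip [ 0.535 -0.132  0.138] top-scene mark [ 0.415 -0.042  0.24 ]
mark [ 0.415 -0.046  0.212]
wall base on desk [array([ 0.828, -0.236,  0.   ]), array([ 0.657, -0.348,  0.   ]), array([ 0.475, -0.458,  0.   ])]
```

View pics/sc.png

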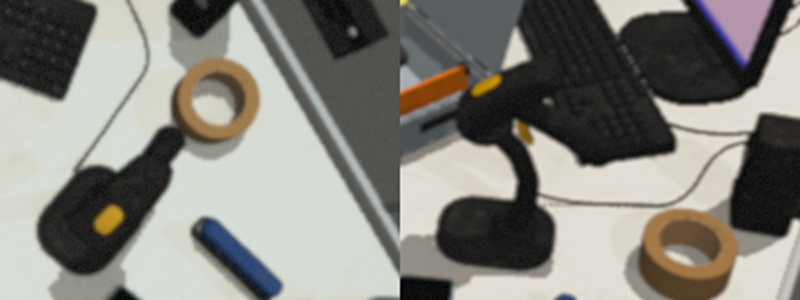

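The pictures are used up, so from here I go by measured numbers. The scanner's handle tip is at (0.535, −0.132, ~0.14). I'll grasp the ring wall on its 200° side, clear of both scanner and wall.

Call:
{"fn": "carry_out", "kwargs": {
  "motion": [
    [[-2,-15,-10],[0,0,0],50],
    [[-4,-25,-10],[0,0,0],50],
    [[-6,-33,0],[0,0,0],50],
    [[-6,-33,0],[0,0,0],50],
    [[-6,-33,0],[0,0,0],50],
    [[-6,-33,0],[0,0,0],50],
    [[-6,-33,0],[0,0,0],50],
    [[-6,-33,0],[0,0,0],50],
    [[-6,-33,0],[0,0,0],50],
    [[-6,-33,0],[0,0,0],50],
    [[-6,-33,0],[0,0,0],50],
    [[-6,-33,0],[0,0,0],50],
    [[-6,-33,0],[0,0,0],50],
    [[-6,-33,0],[0,0,0],50],
    [[-2,-3,0],[0,0,-1],50],
    [[0,0,0],[0,0,-1],50],
    [[0,0,0],[0,0,-1],50],
    [[0,0,0],[0,0,-1],50],
    [[0,0,0],[0,0,-1],50],
    [[0,0,0],[0,0,-1],50]
  ]
}}

```text
time_s: 20.25
position: [0.5487, -0.2338, 0.3864]
eef_rot: [3.142, 0.0, -2.467]
wrist_force: [-0.1, 0.3, -0.7]
grip_width: 0.586
finger_force: 0.0
```

Call:
{"fn": "carry_out", "kwargs": {
  "motion": [
    [[0,0,0],[0,0,-1],50],
    [[0,0,0],[0,0,-1],50],
    [[0,0,0],[0,0,-1],50],
    [[0,0,0],[0,0,-1],50],
    [[0,0,0],[0,0,-1],50],
    [[0,0,0],[0,0,-1],50],
    [[0,0,0],[0,0,-1],50],
    [[0,0,0],[0,0,-1],50],
    [[0,0,0],[0,0,-1],50],
    [[0,0,0],[0,0,-1],50],
    [[0,0,0],[0,0,-1],50],
    [[0,0,0],[0,0,-1],50],
    [[0,0,0],[0,0,0],50],
    [[0,0,0],[0,0,0],50]
  ]
}}

```text
time_s: 21.42
position: [0.5487, -0.2336, 0.3864]
eef_rot: [-3.141, 0.0, -1.217]
wrist_force: [-0.2, -0.1, 0.3]
grip_width: 0.586
finger_force: 0.0
```

```bash
cat > tape.py <<'E'
from h import *
import sys
T=tcp(); im=grab_frame('wrist'); ci=camera_info('wrist'); C=T@np.array(ci['T_tool_cam'])
hsv=cv2.cvtColor(im,cv2.COLOR_BGR2HSV); m=cv2.inRange(hsv,(8,80,60),(22,255,255))
n,l,s,_=cv2.connectedComponentsWithStats(m); i=1+s[1:,4].argmax(); print(s[i])
mm=(l==i).astype(np.uint8)
cs,hi=cv2.findContours(mm,cv2.RETR_CCOMP,cv2.CHAIN_APPROX_NONE)
z=float(sys.argv[1])
for c in cs:
    if len(c)<60: continue
    P=np.array([onz(ci,p,z,C)[:2] for p in c[:,0]]); (x,y),r_=cv2.minEnclosingCircle((P*1000).astype(np.float32)); 
    A=np.c_[2*P,np.ones(len(P))]; k=np.linalg.lstsq(A,(P**2).sum(1),rcond=None)[0]
    print(len(c),'encl',x,y,r_,'fit',k[:2],np.sqrt(k[2]+k[:2]@k[:2]))
E
python3 tape.py .048; python3 -c "
from h import *
go(.5476,-.2345,.039,290)"
```

```text
[ 241  104   83   84 3505]
246 encl 591.3295288085938 -220.73989868164062 55.707088470458984 fit [ 0.59155515 -0.22009255] 0.054135079337124935
149 encl 591.6673583984375 -220.65660095214844 36.98605728149414 fit [ 0.59183982 -0.22432412] 0.0331506473642414
tcp [ 0.5487 -0.2336  0.3864] [-179.99    0.    -69.69] shift [  0.4   1.4 347.4] turn [-0.    0.    0.05]
```

Call:
{"fn": "carry_out", "kwargs": {
  "motion": [
    [[2,-1,20],[0,0,0],50],
    [[0,0,30],[0,0,0],50],
    [[0,0,35],[0,0,0],50],
    [[0,0,35],[0,0,0],50],
    [[0,0,35],[0,0,0],50],
    [[0,0,35],[0,0,0],50],
    [[0,0,35],[0,0,0],50],
    [[0,0,30],[0,0,0],50],
    [[0,0,25],[0,0,0],50],
    [[0,0,20],[0,0,0],50],
    [[0,0,10],[0,0,0],50],
    [[0,0,0],[0,0,0],50],
    [[0,0,0],[0,0,0],50]
  ]
}}

```text
time_s: 22.55
position: [0.5504, -0.235, 0.0765]
eef_rot: [3.141, 0.0, -1.214]
wrist_force: [1.1, -0.2, 0.8]
grip_width: 0.585
finger_force: 0.0
```

Call:
{"fn": "carry_out", "kwargs": {
  "motion": [
    [[0,0,12],[0,0,0],50],
    [[0,0,12],[0,0,0],50],
    [[0,0,11],[0,0,0],50],
    [[0,0,8],[0,0,0],50],
    [[0,0,0],[0,0,0],50],
    [[0,0,0],[0,0,0],50]
  ]
}}

```text
time_s: 23.05
position: [0.5504, -0.235, 0.0334]
eef_rot: [3.142, 0.0, -1.213]
wrist_force: [0.1, 0.4, -0.4]
grip_width: 0.583
finger_force: 0.0
```

Call:
{"fn": "carry_out", "kwargs": {
  "motion": [
    [[0,0,0],[0,0,0],5],
    [[0,0,0],[0,0,0],5],
    [[0,0,0],[0,0,0],5],
    [[0,0,0],[0,0,0],5],
    [[0,0,0],[0,0,0],5],
    [[0,0,0],[0,0,0],5]
  ],
  "squeeze": 70
}}

```text
time_s: 23.55
position: [0.551, -0.235, 0.0344]
eef_rot: [-3.14, -0.001, -1.213]
wrist_force: [-2.5, 2.0, 6.7]
grip_width: 0.203
finger_force: 67.3
```

Call:
{"fn": "carry_out", "kwargs": {
  "motion": [
    [[0,0,-10],[0,0,0],5],
    [[0,0,-20],[0,0,0],5],
    [[0,0,-30],[0,0,0],5],
    [[0,0,-35],[0,0,0],5],
    [[0,0,-35],[0,0,0],5],
    [[0,0,-35],[0,0,0],5],
    [[0,0,-35],[0,0,0],5],
    [[0,0,-35],[0,0,0],5],
    [[0,0,-35],[0,0,0],5],
    [[0,0,-35],[0,0,0],5],
    [[0,0,-30],[0,0,0],5],
    [[0,0,-20],[0,0,0.9],5],
    [[0,0,0],[0,0,1],5],
    [[0,0,0],[0,0,1],5],
    [[0,0,0],[0,0,0],5],
    [[0,0,0],[0,0,0],5],
    [[0,0,0],[0,0,0],5]
  ]
}}

```text
time_s: 24.97
position: [0.5501, -0.2349, 0.3879]
eef_rot: [3.141, 0.001, -1.514]
wrist_force: [0.1, 0.1, -1.9]
grip_width: 0.202
finger_force: 70.4
```

```bash
python3 tape.py .402
python3 - <<'E'
from h import *
# tape centre target box (-0.004,-0.051); grip offset along -x of box by 0.044
b=np.array([.4485,.235]); Rb=np.array([[.9991,-.0424],[.0424,.9991]])
p=b+Rb@[-.004-.044,-.051]; print(p); go(p[0],p[1],.30,272.43); print(get_obs()['grip_width'])
E
```

```text
[   42   150   299   238 38441]
1102 encl 594.1275634765625 -242.6832275390625 57.941009521484375 fit [ 0.59280505 -0.24464461] 0.04492050747139967
[0.4027056 0.1820107]
tcp [ 0.55   -0.2349  0.3879] [ 1.7994e+02  4.0000e-02 -8.6800e+01] shift [-424.5  123.7   88.3] turn [0.01 0.01 0.13]
0.1981511568917589
```

Run:
```python
from h import *
T=tcp(); im=grab_frame('wrist'); ci=camera_info('wrist'); C=np.array(ci['T_tool_cam'])
hsv=cv2.cvtColor(im,cv2.COLOR_BGR2HSV); m=cv2.inRange(hsv,(8,80,60),(22,255,255))
n,l,s,_=cv2.connectedComponentsWithStats(m); i=1+s[1:,4].argmax()
hull=[];ys,xs=np.where(l==i)
for y in range(155,345,4): hull.append((xs[ys==y].min(),y))
for x in range(60,260,4): hull.append((x,ys[xs==x].min()))
zt=.0344-.048
P=np.array([onz(ci,p,zt,C)[:2] for p in hull])
from scipy.optimize import least_squares
f=least_squares(lambda c:np.hypot(*(P-c).T)-.055,[0,-.044],loss='soft_l1',f_scale=.002); print(f.x,np.abs(f.fun).mean()); print((1000*(np.hypot(*(P-f.x).T)-.055)).round(0).tolist())
```

```text
[ 0.00530399 -0.03999333] 0.0019636263388482377
[2.0, 1.0, -0.0, -1.0, -1.0, -2.0, -2.0, -2.0, -2.0, -2.0, -2.0, -2.0, -2.0, -1.0, -1.0, -1.0, -1.0, -1.0, -0.0, -0.0, -0.0, -0.0, 0.0, 0.0, 0.0, 0.0, 1.0, 1.0, 1.0, 1.0, 1.0, 1.0, 1.0, 1.0, 2.0, 2.0, 2.0, 2.0, 2.0, 3.0, 3.0, 2.0, 2.0, 2.0, 2.0, 3.0, 3.0, 3.0, -0.0, -1.0, -1.0, -1.0, -1.0, -1.0, -2.0, -2.0, -2.0, -2.0, -2.0, -2.0, -2.0, -3.0, -2.0, -3.0, -3.0, -2.0, -2.0, -2.0, -2.0, -1.0, -1.0, -1.0, -0.0, -0.0, 0.0, 1.0, 1.0, 1.0, 2.0, 2.0, 2.0, 3.0, 3.0, 3.0, 3.0, 4.0, 4.0, 4.0, 4.0, 4.0, 5.0, 5.0, 5.0, 5.0, 5.0, 5.0, 5.0, 5.0]
```

Run:
```python
from h import *
im=grab_frame('wrist'); ci=camera_info('wrist'); C=np.array(ci['T_tool_cam'])
hsv=cv2.cvtColor(im,cv2.COLOR_BGR2HSV); m=cv2.inRange(hsv,(8,80,60),(22,255,255))
n,l,s,_=cv2.connectedComponentsWithStats(m); i=1+s[1:,4].argmax(); ys,xs=np.where(l==i)
pts=[(xs[ys==y].min(),y) for y in range(200,345,4)]+[(x,ys[xs==x].min()) for x in range(80,250,4)]
rs=[ray(ci,p,C) for p in pts]; o=rs[0][0]; D=np.array([d for _,d in rs])
from scipy.optimize import least_squares
def fun(q):
    cx,cy,z0,a,b=q; n=np.array([-a,-b,1]); n/=np.linalg.norm(n); c=np.array([cx,cy,z0+a*cx+b*cy])
    P=o+D*(((c-o)@n)/(D@n))[:,None]; return np.hypot(np.linalg.norm(P-c,axis=1),0)-.055
for fixed in (True,False):
    f=least_squares((lambda q:fun([q[0],q[1],-.0136,q[2],q[3]])) if fixed else fun,[0,-.044,0,0] if fixed else [0,-.044,-.0136,0,0],loss='soft_l1',f_scale=.001)
    print(f.x.round(4),np.abs(f.fun).mean(),(f.fun[::6]*1000).round(1))
print([tuple(map(int,p)) for p in pts[::8]])
```

```text
[ 0.0142 -0.0237 -0.2501  0.2295] 0.000334031566894024 [ 0.1  0.4  0.2 -0.2 -0.1 -0.3  0.5 -0.2 -0.8 -0.3  0.4  0.6  0.3 -1. ]
[ 0.0366  0.0273 -0.096  -0.2806 -0.8168] 9.061328076764852e-16 [ 0.  0.  0.  0.  0.  0. -0.  0.  0.  0.  0.  0.  0.  0.]
[(90, 200), (59, 232), (45, 264), (42, 296), (50, 328), (92, 199), (124, 182), (156, 165), (188, 153), (220, 150)]
```

Run:
```python
from h import *
im=grab_frame('wrist'); ci=camera_info('wrist'); C=np.array(ci['T_tool_cam'])
hsv=cv2.cvtColor(im,cv2.COLOR_BGR2HSV); m=cv2.inRange(hsv,(8,80,60),(22,255,255))
n,l,s,_=cv2.connectedComponentsWithStats(m); i=1+s[1:,4].argmax(); ys,xs=np.where(l==i)
pts=[(xs[ys==y].min(),y) for y in range(200,345,4)]+[(x,ys[xs==x].min()) for x in range(80,250,4)]
rs=[ray(ci,p,C) for p in pts]; o=rs[0][0]; D=np.array([d for _,d in rs])
from scipy.optimize import least_squares
def fun(q,a=0,b=0):
    out=[]
    for z in np.linspace(-.0136,.0344,9):
        P=o+D*((z-o[2])/D[:,2])[:,None]; out.append(np.hypot(P[:,0]-q[0],P[:,1]-q[1])-.055)
    return np.min(out,0)
f=least_squares(fun,[0,-.044],loss='soft_l1',f_scale=.001); print(f.x.round(4),(f.fun[::4]*1000).round(1))
```

```text
[ 0.0005 -0.0429] [ 0.5  0.5  0.2  0.2  0.  -0.3 -0.1 -0.5 -0.7 -1.2  0.4  0.4  0.3  0.5
  0.4 -0.  -0.3 -0.8 -0.8 -1.2]
```

Call:
{"fn": "carry_out", "kwargs": {
  "motion": [
    [[-15,4,0],[0,0,0],5],
    [[-25,7,0],[0,0,0],5],
    [[-32,9,0],[0,0,0],5],
    [[-32,9,0],[0,0,0],5],
    [[-32,9,0],[0,0,0],5],
    [[-32,9,0],[0,0,0],5],
    [[-32,9,0],[0,0,0],5],
    [[-32,9,0],[0,0,0],5],
    [[-32,10,0],[0,0,0],5],
    [[-32,10,0],[0,0,0],5],
    [[-32,10,0],[0,0,0],5],
    [[-32,10,0],[0,0,0],5],
    [[-32,10,0],[0,0,0],5],
    [[-27,8,0],[0,0,0],5],
    [[-5,1,20],[0,0,0.13],5],
    [[0,0,35],[0,0,0],5],
    [[0,0,35],[0,0,0],5],
    [[0,0,35],[0,0,0],5],
    [[0,0,35],[0,0,0],5],
    [[0,0,0],[0,0,0],5]
  ]
}}

```text
time_s: 26.83
position: [0.3967, 0.1798, 0.2207]
eef_rot: [3.126, -0.004, -1.529]
wrist_force: [-2.2, -0.3, -2.3]
grip_width: 0.204
finger_force: 70.9
```

Call:
{"fn": "carry_out", "kwargs": {
  "motion": [
    [[0,0,0],[0,0,0],5],
    [[0,0,0],[0,0,0],5],
    [[0,0,0],[0,0,0],5]
  ]
}}

```text
time_s: 27.08
position: [0.4062, 0.1823, 0.2314]
eef_rot: [-3.136, 0.002, -1.53]
wrist_force: [0.3, 0.2, -1.3]
grip_width: 0.202
finger_force: 71.0
```

Run:
```python
from h import *
ci=camera_info('wrist'); C=np.load('T6.npy')@np.array(ci['T_tool_cam'])
im=cv2.imread('pics/w6.png'); g=cv2.cvtColor(im,cv2.COLOR_BGR2GRAY).astype(int)
print(g[150,235:265].tolist()); print(g[150,425:460].tolist())
bc=np.array([.4485,.235]); Rb=np.array([[.9991,.0424],[-.0424,.9991]])
for p in ((241,80),(452,79)): print((Rb@(onz(ci,p,.084,C)[:2]-bc)).round(4))
p=bc+Rb.T@[-.046,-.0505]; print(p); go(p[0],p[1],.0575,272.43); o=get_obs(); print(o['grip_width'],o['wrist_force'])
```

```text
[205, 205, 205, 205, 205, 204, 205, 205, 192, 144, 119, 145, 155, 131, 79, 54, 54, 54, 54, 54, 54, 53, 67, 91, 123, 166, 166, 166, 165, 166]
[38, 38, 46, 53, 59, 60, 60, 59, 59, 60, 60, 60, 60, 60, 86, 134, 160, 164, 149, 166, 190, 205, 203, 204, 205, 206, 207, 208, 208, 208, 209, 209, 210, 210, 209]
[-0.0852 -0.1154]
[-0.0857  0.1144]
[0.4046826  0.18259505]
tcp [0.4062 0.1823 0.2314] [-1.7965e+02  9.0000e-02 -8.7670e+01] shift [-1.000e-01  2.500e+00  1.739e+02] turn [-0.06  0.01 -0.02]
0.20192487388493088 [ 0.30958936  0.21124568 -1.28184065]
```

Call:
{"fn": "carry_out", "kwargs": {
  "motion": [
    [[0,0,20],[0,0,0],5],
    [[0,0,25],[0,0,0],5],
    [[0,0,25],[0,0,0],5],
    [[0,0,20],[0,0,0],5],
    [[0,0,15],[0,0,0],5],
    [[0,0,10],[0,0,0],5],
    [[0,0,0],[0,0,0],5],
    [[0,0,0],[0,0,0],5],
    [[0,0,0],[0,0,0],5]
  ]
}}

```text
time_s: 27.83
position: [0.4058, 0.1822, 0.1154]
eef_rot: [-3.137, 0.001, -1.53]
wrist_force: [0.1, 0.3, -1.5]
grip_width: 0.203
finger_force: 70.9
```

```bash
python3 -c "
from h import *
go(.4047,.1826,.0575,272.43); print(get_obs()['wrist_force'])"
```

```text
tcp [0.4058 0.1822 0.1154] [-1.7976e+02  6.0000e-02 -8.7670e+01] shift [-0.4  1.3 57.9] turn [-0.04  0.01 -0.02]
[ 0.0789838   0.31479307 -1.4945173 ]
```

Aligned within about 1 mm; lower it gently.

Call:
{"fn": "carry_out", "kwargs": {
  "motion": [
    [[0,1,10],[0,0,0],5],
    [[0,0,12],[0,0,0],5],
    [[0,0,10],[0,0,0],5],
    [[0,0,8],[0,0,0],5],
    [[0,0,6],[0,0,0],5],
    [[0,0,4],[0,0,0],5],
    [[0,0,2],[0,0,0],5],
    [[0,0,0],[0,0,0],5],
    [[0,0,0],[0,0,0],5]
  ]
}}

```text
time_s: 28.58
position: [0.404, 0.182, 0.0624]
eef_rot: [-3.139, 0.001, -1.53]
wrist_force: [-0.2, -0.2, 4.0]
grip_width: 0.203
finger_force: 72.9
```

Call:
{"fn": "carry_out", "kwargs": {
  "motion": [
    [[0,0,2],[0,0,0],5],
    [[0,0,2],[0,0,0],5],
    [[0,0,1],[0,0,0],5],
    [[0,0,0],[0,0,0],5],
    [[0,0,0],[0,0,0],5]
  ]
}}

```text
time_s: 29.0
position: [0.4071, 0.1829, 0.0608]
eef_rot: [-3.132, 0.002, -1.53]
wrist_force: [-2.3, -1.3, 31.0]
grip_width: 0.204
finger_force: 73.0
```

Call:
{"fn": "carry_out", "kwargs": {
  "motion": [
    [[0,0,-3],[0,0,0],5],
    [[0,0,0],[0,0,0],5],
    [[0,0,0],[0,0,0],5]
  ]
}}

```text
time_s: 29.25
position: [0.4055, 0.1824, 0.0613]
eef_rot: [-3.136, 0.002, -1.53]
wrist_force: [0.3, 0.5, 14.5]
grip_width: 0.202
finger_force: 77.0
```

Call:
{"fn": "carry_out", "kwargs": {
  "motion": [
    [[0,0,0],[0,0,0],22],
    [[0,0,0],[0,0,0],26],
    [[0,0,0],[0,0,0],30],
    [[0,0,0],[0,0,0],30],
    [[0,0,0],[0,0,0],30]
  ]
}}

```text
time_s: 29.67
position: [0.4102, 0.1828, 0.0621]
eef_rot: [-3.128, 0.001, -1.531]
wrist_force: [10.5, -0.3, 4.9]
grip_width: 0.348
finger_force: 4.8
```

The outer finger's back is touching the near wall (+10 N in x). I'll slide the tape a few mm in +x along the floor, then centre the jaws and lift.

Call:
{"fn": "carry_out", "kwargs": {
  "motion": [
    [[0,-4,0],[0,0,0],30],
    [[0,-4,0],[0,0,0],30],
    [[0,-4,0],[0,0,0],30],
    [[0,-1,0],[0,0,0],30],
    [[0,0,0],[0,0,0],30],
    [[0,0,0],[0,0,0],30]
  ]
}}

```text
time_s: 30.17
position: [0.4158, 0.1822, 0.0592]
eef_rot: [-3.141, 0.0, -1.53]
wrist_force: [0.4, -0.3, 2.2]
grip_width: 0.354
finger_force: 0.0
```

Call:
{"fn": "carry_out", "kwargs": {
  "motion": [
    [[0,2,0],[0,0,0],30],
    [[0,2,0],[0,0,0],30],
    [[0,0,0],[0,0,0],30],
    [[0,0,0],[0,0,0],30]
  ]
}}

```text
time_s: 30.5
position: [0.4133, 0.1823, 0.0602]
eef_rot: [-3.138, 0.001, -1.53]
wrist_force: [3.8, -0.3, 4.5]
grip_width: 0.352
finger_force: 1.5
```

Call:
{"fn": "carry_out", "kwargs": {
  "motion": [
    [[0,-3,0],[0,0,0],30],
    [[0,0,0],[0,0,0],30],
    [[0,0,0],[0,0,0],30]
  ]
}}

```text
time_s: 30.75
position: [0.415, 0.1821, 0.0595]
eef_rot: [-3.141, 0.0, -1.53]
wrist_force: [1.7, 1.1, 3.7]
grip_width: 0.35
finger_force: 0.0
```

Call:
{"fn": "carry_out", "kwargs": {
  "motion": [
    [[0,0,-5],[0,0,0],30],
    [[0,0,-10],[0,0,0],30],
    [[0,0,-15],[0,0,0],30],
    [[0,0,-20],[0,0,0],30],
    [[0,0,-30],[0,0,0],30],
    [[0,0,-35],[0,0,0],30],
    [[0,0,-35],[0,0,0],20],
    [[0,0,-35],[0,0,1],10],
    [[0,0,-35],[0,0,1],0],
    [[0,0,-35],[0,0,1],0],
    [[0,0,-25],[0,0,1],0],
    [[0,0,0],[0,0,1],0],
    [[0,0,0],[0,0,1],0],
    [[0,0,0],[0,0,1],0],
    [[0,0,0],[0,0,1],0],
    [[0,0,0],[0,0,1],0],
    [[0,0,0],[0,0,1],0],
    [[0,0,0],[0,0,1],0],
    [[0,0,0],[0,0,1],0],
    [[0,0,0],[0,0,1],0]
  ]
}}

```text
time_s: 32.42
position: [0.4133, 0.1818, 0.3385]
eef_rot: [3.141, -0.003, -2.897]
wrist_force: [-0.4, 0.0, 0.3]
grip_width: 0.001
finger_force: 0.0
```

Call:
{"fn": "carry_out", "kwargs": {
  "motion": [
    [[0,0,0],[0,0,1],0],
    [[0,0,0],[0,0,1],0],
    [[0,0,0],[0,0,0],0],
    [[0,0,0],[0,0,0],0]
  ]
}}

```text
time_s: 32.75
position: [0.4137, 0.1819, 0.3388]
eef_rot: [-3.141, -0.002, -3.098]
wrist_force: [-0.3, 0.4, 0.7]
grip_width: 0.001
finger_force: 0.0
```

```bash
cat > chk.py <<'E'
from h import *
from scipy.optimize import least_squares
T=tcp(); im=grab_frame('wrist'); cv2.imwrite('pics/w7.png',im); np.save('T7.npy',T); ci=camera_info('wrist'); C=T@np.array(ci['T_tool_cam'])
print(T[:3,3],np.degrees(get_obs()['eef_rot']))
bc=np.array([.4485,.235]); Rb=np.array([[.9991,.0424],[-.0424,.9991]])
hsv=cv2.cvtColor(im,cv2.COLOR_BGR2HSV)
def big(lo,hi,lim=None):
    m=cv2.inRange(hsv,lo,hi); 
    # limit to box area
    q=np.array([pix(ci,[*(bc+Rb.T@p),.08],C) for p in ((-.09,-.118),(.09,-.118),(.09,.118),(-.09,.118))]).astype(np.int32)
    k=np.zeros_like(m); cv2.fillConvexPoly(k,q,255); m&=k
    n,l,s,_=cv2.connectedComponentsWithStats(m); i=1+s[1:,4].argmax(); print(s[i]); return (l==i).astype(np.uint8)
t=big((8,60,50),(22,215,200)); cs,_=cv2.findContours(t,cv2.RETR_CCOMP,cv2.CHAIN_APPROX_NONE)
for c in cs:
    if len(c)<60: continue
    P=np.array([Rb@(onz(ci,p,.071,C)[:2]-bc) for p in c[:,0]]); A=np.c_[2*P,np.ones(len(P))]; k=np.linalg.lstsq(A,(P**2).sum(1),rcond=None)[0]
    print('tape',len(c),k[:2],np.sqrt(k[2]+k[:2]@k[:2]),P.min(0),P.max(0))
d=big((5,216,130),(20,255,255)); ys,xs=np.where(d)
print('div',[(Rb@(onz(ci,(q,y),.075,C)[:2]-bc)).round(4).tolist() for y in np.percentile(ys,[15,50,85]).astype(int) for q in (xs[ys==y].min(),xs[ys==y].max())])
E
python3 chk.py
```

```text
[0.41370709 0.18190751 0.33875355] [-1.79988319e+02 -9.02978794e-02 -1.77525200e+02]
[ 271  142   94   96 5030]
tape 266 [ 0.00130531 -0.05111562] 0.05558620265755592 [-0.05668713 -0.10537153] [0.05846174 0.00339502]
tape 145 [-0.00462683 -0.05129211] 0.030236786618325427 [-0.03298461 -0.08407081] [ 0.0235741  -0.01814636]
[367 123  12 128 661]
div [[-0.0552, 0.0087], [-0.0552, 0.0142], [-0.0083, 0.0088], [-0.0083, 0.0145], [0.0449, 0.0091], [0.0449, 0.0138]]
```

The tape is flat at box (0.001, −0.051) and the divider is still at about +11.5 mm. For the lid, I go behind it from above and follow its arc.

Call:
{"fn": "carry_out", "kwargs": {
  "motion": [
    [[-15,5,0],[0,0,0],0],
    [[-25,7,0],[0,0,0],0],
    [[-25,7,0],[0,0,0],0],
    [[-25,7,0],[0,0,0],0],
    [[-25,7,0],[0,0,0],0],
    [[-25,7,0],[0,0,0],0],
    [[-25,7,0],[0,0,0],0],
    [[-25,5,0],[0,0,0],0],
    [[-20,0,0],[0,0,0],0],
    [[-17,0,0],[0,0,0],0],
    [[0,0,0],[0,0,0],0],
    [[0,0,0],[0,0,0],0]
  ]
}}

```text
time_s: 33.8
position: [0.6396, 0.2431, 0.3378]
eef_rot: [-3.141, -0.002, -3.1]
wrist_force: [-0.6, 0.6, -0.3]
grip_width: 0.001
finger_force: 0.0
```

```bash
cat > lid.py <<'E'
from h import *
T=tcp(); d=T[:2,3]-[.4485,.235]; bx=d@[.9991,.0424]; by=d@[-.0424,.9991]
print('box TCP',round(bx,4),round(by,4),T[2,3].round(4),np.degrees(get_obs()['eef_rot']).round(2),get_obs()['wrist_force'].round(1), get_obs()['q'].round(2))
E
python3 lid.py
python3 - <<'E'
import numpy as np
s,t=.150,.005
for th in (1.9,1.7,1.57,1.4,1.2,1.0,.8,.6,.4,.2,.1,0):
    X=.087-s*np.cos(th)+t*np.sin(th); Z=.084+s*np.sin(th)+t*np.cos(th); print(th,'TCP',round(X*1000+11),round(Z*1000+22))
E
```

```text
box TCP 0.1913 0.0 0.3378 [-1.7998e+02 -1.2000e-01 -1.7762e+02] [-0.6  0.6 -0.3] [0.27 0.67 0.78 1.68 0.   0.23]
1.9 TCP 151 246
1.7 TCP 122 254
1.57 TCP 103 256
1.4 TCP 77 255
1.2 TCP 48 248
1.0 TCP 21 235
0.8 TCP -3 217
0.6 TCP -23 195
0.4 TCP -38 169
0.2 TCP -48 141
0.1 TCP -51 126
0 TCP -52 111
```

Call:
{"fn": "carry_out", "kwargs": {
  "motion": [
    [[0,0,20],[0,0,0],0],
    [[0,0,25],[0,0,0],0],
    [[0,0,25],[0,0,0],0],
    [[0,0,20],[0,0,0],0],
    [[0,0,0],[0,0,0],0],
    [[8,0,0],[0,0,0],0],
    [[8,0,0],[0,0,0],0],
    [[8,0,0],[0,0,0],0],
    [[8,0,0],[0,0,0],0],
    [[8,0,0],[0,0,0],0],
    [[8,0,0],[0,0,0],0],
    [[0,0,0],[0,0,0],0]
  ]
}}

```text
time_s: 34.8
position: [0.5904, 0.2416, 0.2523]
eef_rot: [3.141, 0.003, -3.1]
wrist_force: [0.6, -0.2, -0.5]
grip_width: 0.005
finger_force: 0.0
```

```bash
python3 lid.py
```

```text
box TCP 0.1421 0.0006 0.2523 [ 179.95    0.18 -177.6 ] [ 0.6 -0.2 -0.5] [0.29 0.51 0.28 1.34 0.   0.25]
```

Call:
{"fn": "carry_out", "kwargs": {
  "motion": [
    [[8,0,0],[0,0,0],0],
    [[8,0,0],[0,0,0],0],
    [[8,0,0],[0,0,0],0],
    [[8,0,0],[0,0,0],0],
    [[8,0,0],[0,0,0],0],
    [[9,0,0],[0,0,0],0],
    [[9,0,0],[0,0,0],0],
    [[9,0,0],[0,0,0],0],
    [[10,0,1],[0,0,0],0],
    [[10,0,2],[0,0,0],0],
    [[9,0,3],[0,0,0],0],
    [[0,0,0],[0,0,0],0]
  ]
}}

```text
time_s: 35.8
position: [0.4941, 0.2375, 0.2445]
eef_rot: [3.141, 0.0, -3.1]
wrist_force: [0.3, -0.8, -0.1]
grip_width: 0.002
finger_force: 0.0
```

```bash
python3 lid.py
```

```text
box TCP 0.0457 0.0005 0.2445 [ 1.7997e+02  2.0000e-02 -1.7761e+02] [ 0.3 -0.8 -0.1] [ 0.33  0.32 -0.02  1.23  0.    0.29]
```

Call:
{"fn": "carry_out", "kwargs": {
  "motion": [
    [[9,0,4],[0,0,0],0],
    [[9,0,4],[0,0,0],0],
    [[8,0,5],[0,0,0],0]
  ]
}}

```text
time_s: 36.05
position: [0.4703, 0.2366, 0.2317]
eef_rot: [3.141, 0.003, -3.101]
wrist_force: [0.8, -0.2, 1.7]
grip_width: 0.001
finger_force: 0.7
```

Run:
```python
from h import *
a=cv2.imread('pics/top0.png'); b=grab_frame('top'); ci=camera_info('top')
bc=np.array([.4485,.235]); Rb=np.array([[.9991,.0424],[-.0424,.9991]])
for th in (1.85,1.2,1.0,.9):
    print(th,[pix(ci,[*(bc+Rb.T@[.087-.174*np.cos(th),y]),.084+.174*np.sin(th)]).round(0).tolist() for y in (.1,-.1)])
for x in (222,288): print(x,b[100:225:4,x].sum(1).tolist(), a[100:225:4,x].astype(int).sum(1).tolist())
```

```text
1.85 [[194.0, 118.0], [289.0, 116.0]]
1.2 [[195.0, 171.0], [290.0, 169.0]]
1.0 [[197.0, 187.0], [291.0, 184.0]]
0.9 [[199.0, 193.0], [292.0, 191.0]]
222 [273, 260, 228, 181, 151, 158, 209, 195, 184, 155, 156, 144, 151, 170, 169, 155, 171, 171, 167, 170, 195, 190, 196, 212, 229, 242, 242, 256, 261, 260, 273, 277] [267, 250, 280, 379, 366, 249, 244, 241, 247, 245, 243, 240, 254, 246, 335, 263, 354, 352, 300, 216, 193, 163, 164, 164, 183, 164, 163, 188, 484, 549, 538, 366]
288 [91, 91, 70, 130, 225, 643, 648, 647, 646, 655, 649, 650, 644, 237, 415, 414, 409, 410, 416, 408, 416, 389, 344, 332, 264, 257, 234, 345, 350, 351, 493, 391] [82, 100, 101, 329, 263, 253, 248, 246, 241, 239, 237, 257, 251, 234, 280, 327, 331, 330, 334, 529, 532, 535, 534, 532, 533, 536, 534, 536, 537, 538, 494, 380]
```

The lid is moving with the fingers (about 1.0 rad), so I keep following the arc.

Call:
{"fn": "carry_out", "kwargs": {
  "motion": [
    [[8,0,5],[0,0,0],0],
    [[8,0,5],[0,0,0],0],
    [[8,0,6],[0,0,0],0],
    [[7,0,7],[0,0,0],0],
    [[7,0,7],[0,0,0],0],
    [[6,0,8],[0,0,0],0],
    [[5,0,8],[0,0,0],0],
    [[5,0,9],[0,0,0],0],
    [[5,0,9],[0,0,0],0],
    [[4,0,9],[0,0,0],0],
    [[3,0,10],[0,0,0],0],
    [[3,0,10],[0,0,0],0],
    [[0,0,0],[0,0,0],0]
  ]
}}

```text
time_s: 37.18
position: [0.3993, 0.2331, 0.136]
eef_rot: [-3.141, -0.003, -3.101]
wrist_force: [0.3, 0.4, -0.3]
grip_width: -0.002
finger_force: 0.0
```

```bash
python3 lid.py
```

```text
box TCP -0.0493 0.0002 0.136 [-1.7995e+02 -1.6000e-01 -1.7765e+02] [ 0.3  0.4 -0.3] [ 0.39  0.23 -0.44  0.9   0.    0.35]
```

Close the last 25 mm, pressing lightly.

Call:
{"fn": "carry_out", "kwargs": {
  "motion": [
    [[1,0,7],[0,0,0],0],
    [[0,0,7],[0,0,0],0],
    [[0,0,5],[0,0,0],0],
    [[0,0,3],[0,0,0],0],
    [[0,0,2],[0,0,0],0],
    [[0,0,0],[0,0,0],0],
    [[0,0,0],[0,0,0],0]
  ]
}}

```text
time_s: 37.77
position: [0.3996, 0.2334, 0.1133]
eef_rot: [-3.141, 0.0, -3.101]
wrist_force: [1.0, 1.2, -0.0]
grip_width: 0.001
finger_force: 0.0
```

Call:
{"fn": "carry_out", "kwargs": {
  "motion": [
    [[0,0,2],[0,0,0],0],
    [[0,0,1],[0,0,0],0],
    [[0,0,1],[0,0,0],0],
    [[0,0,0],[0,0,0],0],
    [[0,0,0],[0,0,0],0]
  ]
}}

```text
time_s: 38.18
position: [0.3999, 0.2336, 0.1109]
eef_rot: [3.141, 0.002, -3.101]
wrist_force: [-3.7, -1.9, 12.8]
grip_width: -0.002
finger_force: 6.5
```

Call:
{"fn": "carry_out", "kwargs": {
  "motion": [
    [[0,0,1],[0,0,0],0],
    [[0,0,1],[0,0,0],0],
    [[0,0,0],[0,0,0],0],
    [[0,0,0],[0,0,0],0]
  ]
}}

```text
time_s: 38.52
position: [0.3999, 0.2337, 0.1107]
eef_rot: [3.141, 0.003, -3.101]
wrist_force: [-8.2, -3.6, 29.1]
grip_width: -0.003
finger_force: 14.7
```

The force rises sharply with the tips at z = 88.7 mm, which is rim plus plate thickness, so the lid is shut. I retreat and check the lid's free edge in the top camera numerically.

Call:
{"fn": "carry_out", "kwargs": {
  "motion": [
    [[0,0,-5],[0,0,0],0],
    [[0,0,-15],[0,0,0],0],
    [[0,0,-30],[0,0,0],0],
    [[0,0,-35],[0,0,0],0],
    [[0,0,-35],[0,0,0],0],
    [[0,0,-30],[0,0,0],0],
    [[0,0,-20],[0,0,0],0],
    [[0,0,0],[0,0,0],0],
    [[0,0,0],[0,0,0],0],
    [[0,0,0],[0,0,0],0]
  ]
}}

```text
time_s: 39.35
position: [0.3991, 0.2333, 0.2763]
eef_rot: [-3.141, -0.001, -3.101]
wrist_force: [-0.1, -0.4, 0.0]
grip_width: 0.002
finger_force: 0.0
```

Run:
```python
from h import *
T=tcp(); im=grab_frame('wrist'); ci=camera_info('wrist'); C=T@np.array(ci['T_tool_cam'])
bc=np.array([.4485,.235]); Rb=np.array([[.9991,.0424],[-.0424,.9991]])
g=cv2.GaussianBlur(cv2.cvtColor(im,cv2.COLOR_BGR2GRAY),(3,3),0).astype(int)
for y in (-.06,.06):
    p=pix(ci,[*(bc+Rb.T@[-.087,y]),.089],C); u=int(p[0]); v=int(p[1]); col=g[max(v-30,0):v+30,u]; k=np.abs(np.diff(col)); 
    print(p.round(1),'edges rows',[(int(i)+max(v-30,0),int(k[i])) for i in np.argsort(k)[-4:]])
for th in (.05,.1): print(th,pix(ci,[*(bc+Rb.T@[.087-.174*np.cos(th),.06]),.089+.174*np.sin(th)],C).round(1))
print(get_obs()['wrist_force'].round(1))
```

```text
[248.1 136.3] edges rows [(133, 13), (128, 17), (138, 18), (137, 20)]
[385.5 136. ] edges rows [(114, 24), (109, 26), (110, 31), (113, 33)]
0.05 [387.4 137.8]
0.1 [389.4 140.2]
[-0.4 -0.1 -0.3]
```

The lid edge sits where a shut lid should be (predicted row 136, seen at 137–138), and the contact height confirms it. Handing in.

```bash
python3 -c "
from bench import r
print(r.finish_job())"
```

```text
the job is handed in; nothing more can be done
None
```

I packed the kit and handed it in at about 39 s of the 72 s. Stapler and mouse are held snug by the divider, the tape lies flat beside it and the lid is shut by my own measurements; the hand-in gave no verdict.

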